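# Put the buffet kit back in its holders

### The arm

A 7-joint arm with a two-finger parallel gripper is mounted at the origin on a cart in front of the work surface, level with it; the furniture and walls round the work are solid. World frame = base frame: x ahead of the robot, y to its left, z up, the work surface at z = 0. Lengths are in m, angles in rad, forces in N, time in s.
With the tool pointing down it reaches from about 0.35 to 0.9 m from the base axis. Payload 8.1 kg.
Tool frame: the origin (TCP) lies on the centre line of the jaws, within the pads' length; the fingertips stand 19 mm ahead of it and the grasp point (between the pads) is the TCP (arm.tip_reach is the distance from the TCP to the fingertips, in m); z points along the fingers, y is the line along which they close (so a half turn about z gives the same grasp; the last joint's range is limited). The gripper opens to 92 mm and grips with 3 to 60 N. Pads are 19 mm wide; open, the fingers measure 130 mm over their backs; the gripper's body (75 mm by 190 mm) begins 47 mm behind the grasp point.
Start: joints at [-1.235, 0.434, 0.025, 1.573, -0.012, 1.134, -0.075], TCP at [0.266, 0.566, 0.246] pointing down, gripper open.
Joint ranges: [-2.62, 2.62], [-0.44, 2.09], [-1.27, 1.32], [0.08, 2.57], [-1.32, 4.46], [0.12, 2], [-2.74, 2.74]. Speed limits (rad/s): [2.22, 2.22, 3.01, 3.01, 3.14, 3.14, 3.14].

### API

Orientations are given as a rotation vector (axis times angle).
In Python, from cell import arm gives the robot as it stands.
- The arm moves only by the tool arm_command, never from a script. Its argument "targets" is a list that holds one entry, the list of rows, each a list of 6 numbers: the shift along the tool's x, y, z in m, then the turn, a rotation vector about the tool's x, y, z in rad. A call has 1 to 10 rows; each row shifts and turns the commanded pose from where the row before left it, along the tool's axes as they then stand; what a row does not reach is not made up. A row lasts 1/8 s, in which the tool goes at most 62.5 mm and 10.7 degrees, less where a joint would pass 70% of its speed; a pose out of reach is approached as far as the arm can. A call with a gripper value outside its range is refused whole. "jaw" is the finger opening in m, from 0 to 0.0918, set as the call begins (left out, the last holds). The fingers move at their own pace and stop on an object; "newtons" is the grip in N (left out, the last holds). Time passes only in rows, so rows that do not move let the fingers close. It gives the time, the measured TCP pose, the force, the opening and the grip force at its end, in the units of the state.
- arm.observe(): the state, without advancing time (a new reading comes with each control period).
- arm.get_image(name): name is "scene" or "top" or "wrist"; returns a dict with "pixels" (400x640x3 uint8, red, green, blue), "z_map" (400x640 float32, m along the optical axis (not along the pixel's ray), 0 where there is no reading), "fx", "fy", "cx", "cy" (pixels), "xyz" and "rotation" of the camera in the world; the wrist camera has in their place "T_tool_cam" (4x4, takes a point from camera to tool coordinates, whose origin is the TCP and whose axes are the flange's). Camera axes: x right, y down, z forward; pixel columns grow to the right and rows downward; lengths in m; the calibration is good to about 2 mm. The wrist camera is an equidistant fisheye: a pixel r from the principal point sees the ray r / f radians off the axis. A picture is of the moment at which its call begins: read the wrist's pose just before it.
- arm.sign_off(): hands the job in; it is judged then, once.
The state is a dict: "clock": time; "joints": joint angles; "dq": joint speeds; "joint_efforts": joint torques, N m; "position": TCP position; "ee_rot": TCP orientation; "force": force on the tool from outside, world axes, zero at the start; "ft_torque": the same for the moment, N m; "width": opening from 0.0 (shut) to 1.0 (fully open); "gripper_force": force on a finger pad.
Only numpy, scipy, OpenCV 4.12 (cv2) and the standard library are available. Lean on these libraries where they do the work, as an engineer would, in place of code of your own. Each camera call takes 0.05 s, during which the arm holds its last target. There are 200 camera calls.

### The job

Put the buffet kit away, each thing in the holder that fits it: the painted cup in the hollow of the round wooden coaster, the salt shaker in the blue round dish, the tea light in the brass candle plate with the finger loop, and the matchbox flat in the red rectangular tray, long side along long side and square to it. Each must sit flat on the floor of its holder, not on the rim; keep the cup and the shaker upright all the while, and leave the jar and the steel jigger where they stand.

Things in the scene. Friction and masses are not known exactly. Their poses are not given: they have to be found in the camera images.
- cup: loose small dark painted cup with a handle, upright, 47 mm tall; round bowl 36 mm across at the foot, 58 mm across from 28 mm up to the rim; the handle points along its +y axis, turned 20 degrees towards -x (to 43 mm from the bowl's axis). Origin: middle of its underside, on the bowl's axis, z up. Grip it across the bowl along its x axis, fingertips about 25 mm up. About 0.11 kg
- salt_shaker: loose salt shaker with grey dome top, 44 mm diameter, 90 mm tall, upright. Grip it round the body about 50 mm up. Origin: centre of its underside, z up. About 0.15 kg
- tea_light: loose tea light candle in an aluminium cup, 38 mm diameter, 15 mm tall, 20 g. Grip across its diameter with the fingertips. Origin: centre of its underside, z up
- matchbox: loose closed red matchbox lying flat: 36 mm along its x axis, 56 mm along its y axis, 15 mm tall, 35 g. Grip across the 36 mm (along x) with the fingertips. Origin: centre of its underside
- cup_coaster: round wooden coaster with a round hollow, fixed to the top, 84 mm outside diameter, hollow 54 mm; floor of the hollow 5 mm and rim 9 mm above the worktop. Holder of the cup. Origin: centre of its underside
- salt_dish: round shallow dish, blue, fixed to the top, 72 mm outside and 62 mm inside diameter; floor 5 mm and rim 9 mm above the worktop. Holder of the salt shaker. Origin: centre of its underside
- candle_plate: small round brass candle plate with a flat finger loop (reaching 57 mm from its centre along its -x axis, 7.5 mm high), fixed to the top; 66 mm outside and 56 mm inside diameter; floor 5 mm and rim 9 mm above the worktop. Holder of the tea light. Origin: centre of its underside (the loop not counted)
- match_tray: red rectangular shallow tray, fixed to the top: outside 64 mm along its x axis and 84 mm along its y axis, inside 54 by 74 mm; floor 5 mm and rim 9 mm above the worktop. Holder of the matchbox (x along x). Origin: centre of its underside
- jar: bystander: loose round glass jar with a green lid, 69 mm diameter, 84 mm tall. Origin: centre of its underside. Leave it where it stands
- jigger: bystander: loose hourglass-shaped steel jigger, 46 mm diameter, 84 mm tall. Origin: centre of its underside. Leave it where it stands
Things that resemble listed ones, but are neither listed nor needed, are in the scene too. Several things have the shape of the tea_light; the one meant has the colours described above.

How it is judged:
By the outcome, as a careful person would: the job done as asked, in the order asked, and still so for the second after the job is handed in, with the robot touching nothing.
It also fails if it takes over 128 s, if anything falls off the work surface, if the arm or the gripper's body presses on something with over 40 N, if the wrist force passes 120 N, or if a joint passes its speed limit or range.

## Working session

There is one attempt and no reset: what is moved stays moved. The work goes in short steps, Python scripts to look and compute and a tool call to move; the robot and the scene stay as the last step left them, time stands still between calls to the robot, and variables do not carry over. Pictures are saved under pics/ and viewed, at most 14 in all, crops included, and the job is handed in when it is done.

Besides the shell and the picture viewer there is one more tool, called after "Request:" as a command line: name --argument value ..., lists and objects as JSON in quotes. arm_command: Moves the arm, as the interface text tells. Its arguments: {"type":"object","properties":{"targets":{"type":"array","items":{"type":"array","items":{"type":"array","items":{"type":"number"}}}},"jaw":{"type":"number"},"newtons":{"type":"number"}},"required":["targets"]}

```bash
ls; mkdir -p pics
python3 - <<'E'
from cell import arm
import cv2,numpy as np
s=arm.observe(); print({k:np.round(v,3) for k,v in s.items()})
for n in("top","scene"):
    d=arm.get_image(n); np.savez(f'{n}0.npz',**d); cv2.imwrite(f'pics/{n}0.png',d['pixels'][:,:,::-1])
    print(n,d['fx'],d['cx'],d['cy'],d['xyz'],d['rotation'])
E
```

```text
pics
{'clock': np.float64(0.0), 'joints': array([-1.235,  0.435,  0.025,  1.574, -0.012,  1.134, -0.075]), 'dq': array([ 0.002,  0.001,  0.   , -0.001, -0.   ,  0.   , -0.   ]), 'joint_efforts': array([-0.0000e+00, -6.6785e+01,  9.8500e-01, -3.1446e+01, -6.0000e-02,
        4.3000e-02,  0.0000e+00]), 'position': array([0.265, 0.565, 0.245]), 'ee_rot': array([-6.840e-01, -3.066e+00,  2.000e-03]), 'force': array([ 0.583, -0.314, -0.118]), 'ft_torque': array([ 0.018, -0.016,  0.039]), 'gripper_force': np.float64(0.0), 'width': np.float64(0.997)}
top 440.3323912330223 319.20736712062165 199.77892303423542 [0.29181087 0.0997357  1.48469325] [-2.19106914  2.12920902 -0.14173456]
scene 489.98414997849306 316.4512917491019 199.86061370515668 [-0.46679361  0.75504642  0.54260378] [-1.04303305  2.0190008  -1.33525887]
```

View pics/top0.png

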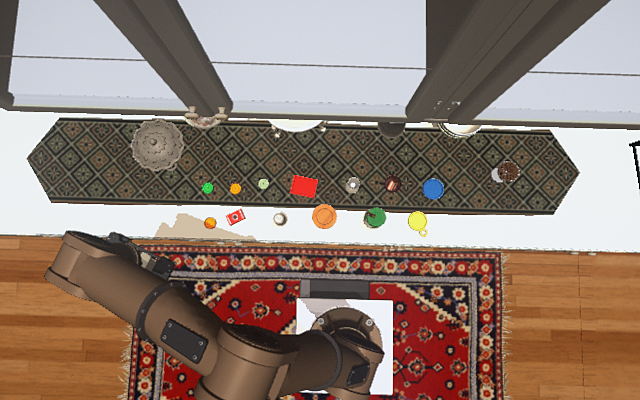

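View pics/scene0.png

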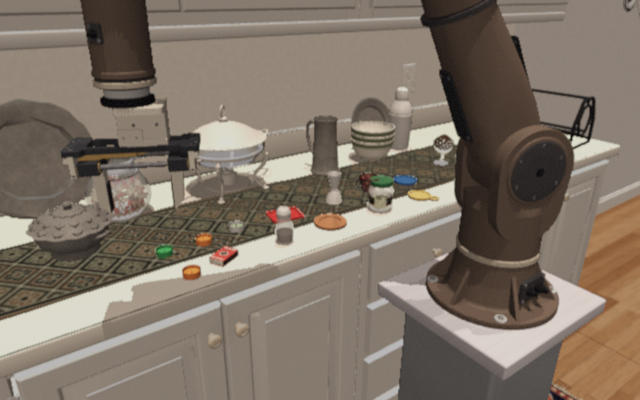

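Top view: the tea-light candidates are green (208,188), orange (235,188), pale (263,184) and orange (210,222). The pale one looks like bare aluminium. I also see the matchbox (236,216), shaker (280,219), coaster (324,217), red tray (304,186), jigger (353,185), cup (393,185), jar (375,217), blue dish (433,188) and brass plate (418,221). Next is an enlarged crop.

```bash
cat > h.py <<'E'
import numpy as np,cv2
from scipy.spatial.transform import Rotation as R
def pts(d):
    v,u=np.mgrid[0:400,0:640]; z=d['z_map']
    c=np.stack([(u-d['cx'])/d['fx']*z,(v-d['cy'])/d['fy']*z,z],-1)
    r=d['rotation']; M=R.from_rotvec(r).as_matrix() if np.size(r)==3 else r
    return c@M.T+d['xyz']
def plane(d,u,v,h):
    M=R.from_rotvec(d['rotation']).as_matrix() if np.size(d['rotation'])==3 else d['rotation']
    k=M@np.array([(u-d['cx'])/d['fx'],(v-d['cy'])/d['fy'],1]); return d['xyz']+k*(h-d['xyz'][2])/k[2]
E
python3 - <<'E'
from h import *
d=dict(np.load('top0.npz')); P=pts(d)
im=d['pixels'][:,:,::-1]
a=cv2.resize(im[170:240,190:320],None,fx=6,fy=6,interpolation=2)
s=dict(np.load('scene0.npz'));b=cv2.resize(s['pixels'][200:290,140:270,::-1],(780,180*3-360+0),interpolation=2) if 0 else None
cv2.imwrite('pics/c0.png',a)
hsv=cv2.cvtColor(im,cv2.COLOR_BGR2HSV)
for n,u,v in [('green',208,188),('or',235,188),('pale',263,184),('or2',210,222),('match',236,216),('shaker',280,219),('coaster',324,217),('tray',304,186),('jig',353,185),('cup',393,185),('jar',375,217),('dish',433,188),('plate',418,221),('runner',250,205),('counter',330,235),('cabL',200,100),('cab',300,108),('top cab',420,100)]:
    print(n,P[v,u].round(3),hsv[v,u])
E
```

```text
green [0.506 0.47  0.008] [ 64 186 197]
or [0.509 0.379 0.005] [ 15 227 231]
pale [0.525 0.285 0.004] [ 41  68 185]
or2 [0.39  0.454 0.019] [ 21 220 233]
match [0.413 0.369 0.012] [  9  26 127]
shaker [0.401 0.216 0.088] [ 43   7 243]
coaster [0.419 0.075 0.006] [ 14 171 241]
tray [0.523 0.145 0.005] [  1 213 240]
jig [ 0.524 -0.018  0.049] [103   7 255]
cup [ 0.535 -0.157  0.005] [ 12 137 203]
jar [ 0.417 -0.087  0.081] [ 65 139 152]
dish [ 0.528 -0.293  0.009] [107 184 195]
plate [ 0.414 -0.242  0.01 ] [ 31 147 243]
runner [0.452 0.325 0.005] [23 63 81]
counter [ 0.359  0.053 -0.002] [102   5 245]
cabL [0.601 0.346 0.61 ] [18 38 80]
cab [0.61  0.143 0.552] [113  19 213]
top cab [ 0.6   -0.097  0.65 ] [21 42 85]
```

View pics/c0.png

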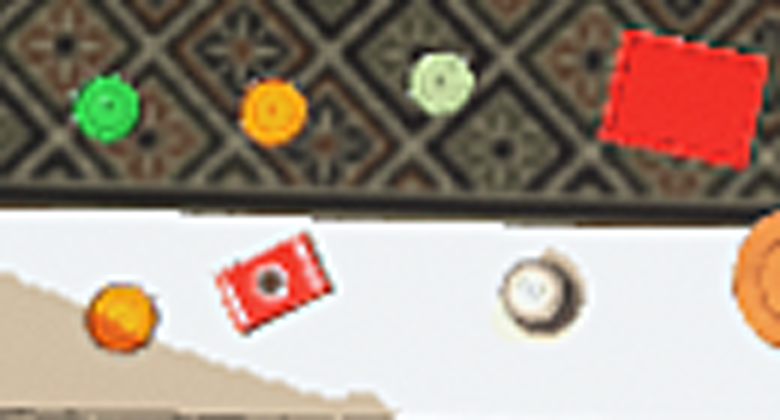

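Run:
```python
from h import *
d=dict(np.load('top0.npz')); im=d['pixels'][:,:,::-1].copy()
hsv=cv2.cvtColor(im,cv2.COLOR_BGR2HSV)
def fit(n,u,v,lo,hi,h,r=18):
    m=np.zeros((400,640),np.uint8); k=cv2.inRange(hsv,lo,hi); m[v-r:v+r,u-r:u+r]=k[v-r:v+r,u-r:u+r]
    c=max(cv2.findContours(m,0,1)[0],key=cv2.contourArea); c=cv2.convexHull(c).reshape(-1,2)
    w=np.array([plane(d,*p,h)[:2] for p in c],np.float32)
    (cx,cy),(a,b),t=cv2.minAreaRect(w); print(n,round(cx,3),round(cy,3),'size',round(a*1e3),round(b*1e3),'ang',round(t,1))
fit('pale',263,184,(30,40,120),(70,120,255),.015,8)
fit('match',236,216,(0,90,60),(12,255,255),.015,14)
fit('coaster',324,217,(5,90,120),(22,255,255),.009)
fit('tray',304,186,(0,170,120),(6,255,255),.009)
fit('dish',433,188,(95,90,80),(120,255,255),.009)
fit('plate',418,221,(22,90,100),(38,255,255),.009)
print('shaker',plane(d,280,218.5,.085))
cv2.imwrite('pics/c1.png',cv2.resize(im[165:240,335:450],None,fx=7,fy=7,interpolation=2)[:,:800])
s=arm_s=R.from_rotvec([-.684,-3.066,.002]).as_matrix(); print(s.round(3))
from cell import arm
g=arm.get_image('wrist'); print(g['fx'],g['cx'],g['cy'],g['T_tool_cam'].round(4).tolist())
```

```text
pale 0.526 0.283 size 34 33 ang 28.7
match 0.41 0.372 size 35 58 ang 28.5
coaster 0.422 0.075 size 81 81 ang 1.7
tray 0.522 0.147 size 85 66 ang 79.3
dish 0.525 -0.293 size 69 69 ang 1.7
plate 0.406 -0.238 size 61 84 ang 89.9
shaker [0.40312469 0.21585905 0.085     ]
[[-0.905  0.425 -0.   ]
 [ 0.425  0.905 -0.001]
 [-0.    -0.001 -1.   ]]
309.70691628693146 320.8553738433408 207.28458932755004 [[0.0003, -0.9618, -0.2738, 0.0743], [1.0, 0.0004, -0.0002, 0.0006], [0.0003, -0.2738, 0.9618, -0.1397], [0.0, 0.0, 0.0, 1.0]]
```

View pics/c1.png

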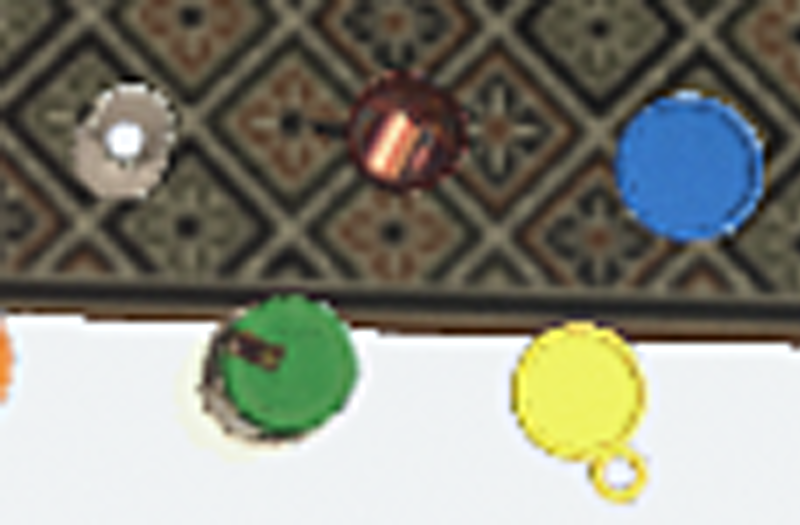

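Orange and green tea lights are decoys; the pale one at (263,184), with no colour rim, is my candidate and gets another check from the wrist. The cup is at about (392,183) with its handle pointing left (+y). I'll write a planning helper and go to the cup first.

```bash
cat >> h.py <<'E'
def state():
    from cell import arm
    s=arm.observe(); M=R.from_rotvec(s['ee_rot']).as_matrix()
    return s,np.array(s['position']),M,np.degrees(np.arctan2(M[1,1],M[0,1]))
def plan(p,psi,n,nd=3):
    s,q,M,c=state(); D=(psi-c+180)%360-180
    if abs(D)>95 : D-=180*np.sign(D)
    tilt=np.degrees(np.arccos(-M[2,2])); print('t',round(s['clock'],2),'at',q.round(4),'psi',round(c,2),'turn',round(D,1),'tilt',round(tilt,2),'dist',round(np.linalg.norm(p-q),3))
    dp=(np.array(p)-q)/n; a=np.radians(c)
    for i in range(n):
        t=a+np.radians(D)*i/n; x=[-0,0]
        y=np.array([np.cos(t),np.sin(t),0]); x=np.array([-np.sin(t),np.cos(t),0])
        print([round(float(v),nd) for v in (dp@x,dp@y,-dp[2])]+[0,0,round(-np.radians(D)/n,3)])
def wrist(name=None):
    from cell import arm
    s,q,M,c=state(); g=arm.get_image('wrist'); T=np.eye(4);T[:3,:3]=M;T[:3,3]=q; g['T']=T@g['T_tool_cam']
    if name: cv2.imwrite(f'pics/{name}.png',g['pixels'][:,:,::-1])
    return g
def wplane(g,uv,h):
    uv=np.atleast_2d(np.array(uv,float)); x=(uv[:,0]-g['cx'])/g['fx']; y=(uv[:,1]-g['cy'])/g['fy']
    r=np.hypot(x,y)+1e-9; k=np.stack([np.sin(r)*x/r,np.sin(r)*y/r,np.cos(r)],1)@g['T'][:3,:3].T
    o=g['T'][:3,3]; return o+k*((h-o[2])/k[:,2])[:,None]
E
python3 - <<'E'
from h import *
d=dict(np.load('top0.npz')); print(plane(d,392.4,183.3,.047),plane(d,382,183,.03),plane(d,392.4,183.3,.0))
plan(np.array([.533,-.157,.21]),-20,16)
E
```

```text
[ 0.5335921  -0.14811382  0.047     ] [ 0.53643994 -0.11616697  0.03      ] [ 0.54149623 -0.15621633  0.        ]
t 0.15 at [0.2654 0.5654 0.2451] psi 64.85 turn -84.9 tilt 0.07 dist 0.771
[-0.034, -0.034, 0.002, 0, 0, np.float64(0.093)]
[-0.037, -0.03, 0.002, 0, 0, np.float64(0.093)]
[-0.04, -0.027, 0.002, 0, 0, np.float64(0.093)]
[-0.042, -0.023, 0.002, 0, 0, np.float64(0.093)]
[-0.044, -0.019, 0.002, 0, 0, np.float64(0.093)]
[-0.046, -0.015, 0.002, 0, 0, np.float64(0.093)]
[-0.047, -0.011, 0.002, 0, 0, np.float64(0.093)]
[-0.048, -0.006, 0.002, 0, 0, np.float64(0.093)]
[-0.048, -0.002, 0.002, 0, 0, np.float64(0.093)]
[-0.048, 0.003, 0.002, 0, 0, np.float64(0.093)]
[-0.048, 0.007, 0.002, 0, 0, np.float64(0.093)]
[-0.047, 0.011, 0.002, 0, 0, np.float64(0.093)]
[-0.045, 0.016, 0.002, 0, 0, np.float64(0.093)]
[-0.044, 0.02, 0.002, 0, 0, np.float64(0.093)]
[-0.042, 0.024, 0.002, 0, 0, np.float64(0.093)]
[-0.039, 0.028, 0.002, 0, 0, np.float64(0.093)]
```

Request:
arm_command --targets '[[[-0.034, -0.034, 0.002, 0, 0, 0.093], [-0.037, -0.03, 0.002, 0, 0, 0.093], [-0.04, -0.027, 0.002, 0, 0, 0.093], [-0.042, -0.023, 0.002, 0, 0, 0.093], [-0.044, -0.019, 0.002, 0, 0, 0.093], [-0.046, -0.015, 0.002, 0, 0, 0.093], [-0.047, -0.011, 0.002, 0, 0, 0.093], [-0.048, -0.006, 0.002, 0, 0, 0.093], [-0.048, -0.002, 0.002, 0, 0, 0.093], [-0.048, 0.003, 0.002, 0, 0, 0.093]]]'

```text
clock: 1.4
position: [0.4314, 0.1128, 0.2257]
ee_rot: [-1.99, -2.431, -0.001]
force: [1.1, 0.7, 0.1]
width: 1.0
gripper_force: 0.0
```

Request:
arm_command --targets '[[[-0.048, 0.007, 0.002, 0, 0, 0.093], [-0.047, 0.011, 0.002, 0, 0, 0.093], [-0.045, 0.016, 0.002, 0, 0, 0.093], [-0.044, 0.02, 0.002, 0, 0, 0.093], [-0.042, 0.024, 0.002, 0, 0, 0.093], [-0.039, 0.028, 0.002, 0, 0, 0.093], [0, 0, 0, 0, 0, 0]]]'

```text
clock: 2.28
position: [0.5305, -0.1616, 0.2135]
ee_rot: [2.584, 1.783, -0.002]
force: [-0.4, 1.2, -0.6]
width: 0.999
gripper_force: 0.0
```

Run:
```python
from h import *
s,q,M,c=state(); print(s['clock'],q.round(4),c,s['joints'].round(2))
g=wrist('w1'); np.savez('w1.npz',**g)
```

```text
2.275 [ 0.5305 -0.1616  0.2135] -20.77474022857641 [-0.27  0.39  0.63  1.83 -0.26  1.01  0.11]
```

View pics/w1.png

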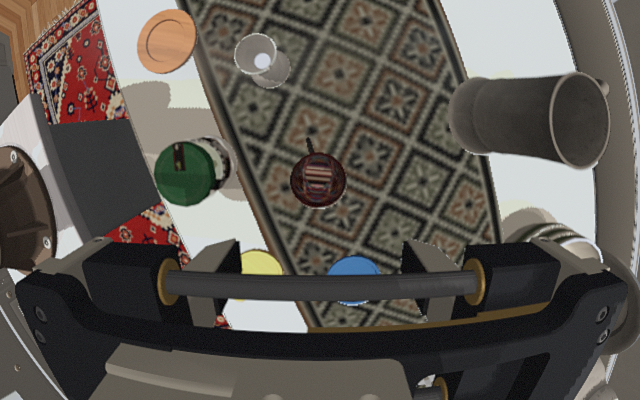

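Wrist view: cup bowl centred at about (318,180), handle tip at (310,139). The jar (185,172), jigger (262,60) and coaster (166,41) are also in view.

Run:
```python
from h import *
g=dict(np.load('w1.npz')); im=g['pixels'][:,:,::-1].copy()
hsv=cv2.cvtColor(im,cv2.COLOR_BGR2HSV)
# rim points: left, right, top, bottom
for h in(.04,.047):
    print(h,wplane(g,[[291,180],[346,180],[318,152],[318,208]],h).round(4).tolist())
print('handle',wplane(g,[[306,139],[311,139],[313,152]],.03).round(4))
print('jigger',wplane(g,[[262,60]],.05).round(3),'coaster',wplane(g,[[166,41]],.009).round(3))
cv2.imwrite('pics/w1c.png',cv2.resize(im[125:220,260:380],None,fx=6,fy=6,interpolation=2))
```

```text
0.04 [[0.5064, -0.1375, 0.04], [0.5594, -0.1576, 0.04], [0.5427, -0.1204, 0.04], [0.5218, -0.1754, 0.04]]
0.047 [[0.5075, -0.1364, 0.047], [0.5594, -0.1561, 0.047], [0.5431, -0.1197, 0.047], [0.5225, -0.1736, 0.047]]
handle [[ 0.5355 -0.1041  0.03  ]
 [ 0.5404 -0.106   0.03  ]
 [ 0.5374 -0.1195  0.03  ]]
jigger [[ 0.525 -0.014  0.05 ]] coaster [[0.422 0.074 0.009]]
```

View pics/w1c.png

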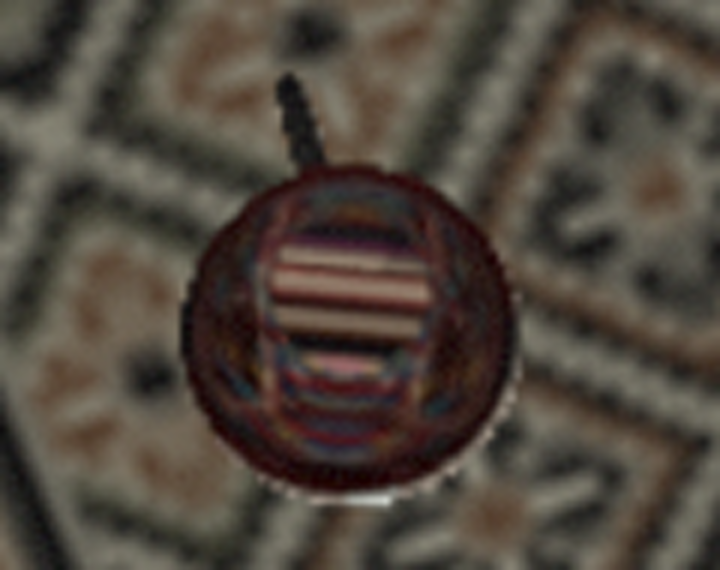

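Run:
```python
from h import *
plan(np.array([.5335,-.147,.18]),-25.5,2)
```

```text
t 2.33 at [ 0.5302 -0.1591  0.2133] psi -20.56 turn -4.9 tilt 0.07 dist 0.036
[0.006, -0.001, 0.017, 0, 0, np.float64(0.043)]
[0.006, -0.001, 0.017, 0, 0, np.float64(0.043)]
```

Request:
arm_command --targets '[[[0.006, -0.001, 0.017, 0, 0, 0.043], [0.006, -0.001, 0.017, 0, 0, 0.043], [0, 0, 0.03, 0, 0, 0], [0, 0, 0.03, 0, 0, 0], [0, 0, 0.02, 0, 0, 0], [0, 0, 0, 0, 0, 0], [0, 0, 0, 0, 0, 0]]]'

```text
clock: 3.2
position: [0.5331, -0.1449, 0.0999]
ee_rot: [-2.654, -1.681, 0.0]
force: [0.4, -0.4, 0.4]
width: 0.999
gripper_force: 0.0
```

Run:
```python
from h import *
plan(np.array([.5335,-.147,.044]),-25.5,2,4)
```

```text
t 3.2 at [ 0.5331 -0.1449  0.0999] psi -25.31 turn -0.2 tilt 0.01 dist 0.056
[-0.0009, 0.0006, 0.0279, 0, 0, np.float64(0.002)]
[-0.0009, 0.0006, 0.0279, 0, 0, np.float64(0.002)]
```

Request:
arm_command --targets '[[[-0.001, 0.0005, 0.028, 0, 0, 0], [-0.001, 0.0005, 0.028, 0, 0, 0], [0, 0, 0, 0, 0, 0], [0, 0, 0, 0, 0, 0]]]'

```text
clock: 3.7
position: [0.5338, -0.1479, 0.045]
ee_rot: [2.654, 1.68, 0.002]
force: [1.0, -0.8, 0.9]
width: 1.001
gripper_force: 0.0
```

Request:
arm_command --targets '[[[0, 0, 0, 0, 0, 0], [0, 0, 0, 0, 0, 0], [0, 0, 0, 0, 0, 0], [0, 0, 0, 0, 0, 0], [0, 0, 0, 0, 0, 0], [0, 0, 0, 0, 0, 0]]]' --jaw 0.04 --newtons 15

```text
clock: 4.45
position: [0.5332, -0.1477, 0.0438]
ee_rot: [-2.654, -1.68, -0.0]
force: [-0.8, 0.3, 3.5]
width: 0.612
gripper_force: 15.0
```

Run:
```python
from h import *
s=state(); print(s[1],s[0]['width']*.0918)
```

```text
[ 0.53315494 -0.14773739  0.0438479 ] 0.05616362151251686
```

Request:
arm_command --targets '[[[0, 0, -0.02, 0, 0, 0], [0, 0, -0.035, 0, 0, 0], [0, 0, -0.04, 0, 0, 0], [0, 0, -0.025, 0, 0, 0], [0, 0, 0, 0, 0, 0], [0, 0, 0, 0, 0, 0]]]'

```text
clock: 5.2
position: [0.5324, -0.1481, 0.1635]
ee_rot: [-2.655, -1.678, -0.0]
force: [-0.9, 0.8, -1.0]
width: 0.612
gripper_force: 15.0
```

Run:
```python
from h import *
plan(np.array([.422,.0745,.155]),0,7,3)
```

```text
t 5.2 at [ 0.5324 -0.1481  0.1635] psi -25.41 turn 25.4 tilt 0.02 dist 0.249
[0.022, -0.028, 0.001, 0, 0, np.float64(-0.063)]
[0.024, -0.026, 0.001, 0, 0, np.float64(-0.063)]
[0.025, -0.025, 0.001, 0, 0, np.float64(-0.063)]
[0.027, -0.023, 0.001, 0, 0, np.float64(-0.063)]
[0.028, -0.021, 0.001, 0, 0, np.float64(-0.063)]
[0.03, -0.02, 0.001, 0, 0, np.float64(-0.063)]
[0.031, -0.018, 0.001, 0, 0, np.float64(-0.063)]
```

Request:
arm_command --targets '[[[0.022, -0.028, 0.001, 0, 0, -0.063], [0.024, -0.026, 0.001, 0, 0, -0.063], [0.025, -0.025, 0.001, 0, 0, -0.063], [0.027, -0.023, 0.001, 0, 0, -0.063], [0.028, -0.021, 0.001, 0, 0, -0.063], [0.03, -0.02, 0.001, 0, 0, -0.063], [0.031, -0.018, 0.001, 0, 0, -0.063], [0, 0, 0, 0, 0, 0], [0, 0, 0, 0, 0, 0], [0, 0, 0, 0, 0, 0]]]'

```text
clock: 6.45
position: [0.4234, 0.0744, 0.1564]
ee_rot: [2.224, 2.218, -0.001]
force: [-0.2, -0.6, -1.8]
width: 0.612
gripper_force: 15.0
```

Run:
```python
from h import *
plan(np.array([.422,.0745,.06]),0,4,4)
```

```text
t 6.45 at [0.4234 0.0744 0.1564] psi -0.17 turn 0.2 tilt 0.04 dist 0.096
[0.0, -0.0004, 0.0241, 0, 0, np.float64(-0.001)]
[0.0, -0.0004, 0.0241, 0, 0, np.float64(-0.001)]
[0.0, -0.0004, 0.0241, 0, 0, np.float64(-0.001)]
[0.0, -0.0004, 0.0241, 0, 0, np.float64(-0.001)]
```

Request:
arm_command --targets '[[[0, -0.0005, 0.028, 0, 0, 0], [0, -0.0005, 0.028, 0, 0, 0], [0, -0.0005, 0.028, 0, 0, 0], [0, 0, 0.016, 0, 0, 0], [0, 0, 0.003, 0, 0, 0], [0, 0, 0.002, 0, 0, 0], [0, 0, 0, 0, 0, 0], [0, 0, 0, 0, 0, 0]]]'

```text
clock: 7.45
position: [0.4219, 0.0754, 0.0522]
ee_rot: [2.222, 2.22, 0.002]
force: [-0.5, 0.6, -0.6]
width: 0.614
gripper_force: 15.0
```

Request:
arm_command --targets '[[[0, 0, 0.001, 0, 0, 0], [0, 0, 0.001, 0, 0, 0], [0, 0, 0.001, 0, 0, 0], [0, 0, 0.001, 0, 0, 0], [0, 0, 0, 0, 0, 0], [0, 0, 0, 0, 0, 0]]]'

```text
clock: 8.2
position: [0.4217, 0.0754, 0.0484]
ee_rot: [-2.223, -2.22, -0.001]
force: [-2.8, -0.2, 15.7]
width: 0.617
gripper_force: 15.0
```

Request:
arm_command --targets '[[[0, 0, -0.001, 0, 0, 0], [0, 0, 0, 0, 0, 0], [0, 0, 0, 0, 0, 0], [0, 0, 0, 0, 0, 0]]]' --jaw 0.075

```text
clock: 8.7
position: [0.4215, 0.0753, 0.0486]
ee_rot: [-2.223, -2.22, 0.0]
force: [-0.3, -0.1, -0.8]
width: 0.812
gripper_force: 0.0
```

Request:
arm_command --targets '[[[0, 0, -0.02, 0, 0, 0], [0, 0, -0.04, 0, 0, 0], [0, 0, -0.05, 0, 0, 0], [0, 0, -0.04, 0, 0, 0], [0, 0, 0, 0, 0, 0]]]' --jaw 0.09

```text
clock: 9.32
position: [0.4232, 0.0758, 0.2012]
ee_rot: [2.221, 2.219, 0.008]
force: [-0.7, -0.2, -0.9]
width: 0.984
gripper_force: 0.0
```

Run:
```python
from h import *
g=wrist('w2'); np.savez('w2.npz',**g)
plan(np.array([.403,.216,.19]),20,4,3)
```

```text
t 9.38 at [0.4221 0.0757 0.1996] psi -0.03 turn 20.0 tilt 0.17 dist 0.142
[0.035, -0.005, 0.002, 0, 0, np.float64(-0.087)]
[0.035, -0.002, 0.002, 0, 0, np.float64(-0.087)]
[0.035, 0.001, 0.002, 0, 0, np.float64(-0.087)]
[0.035, 0.004, 0.002, 0, 0, np.float64(-0.087)]
```

View pics/w2.png

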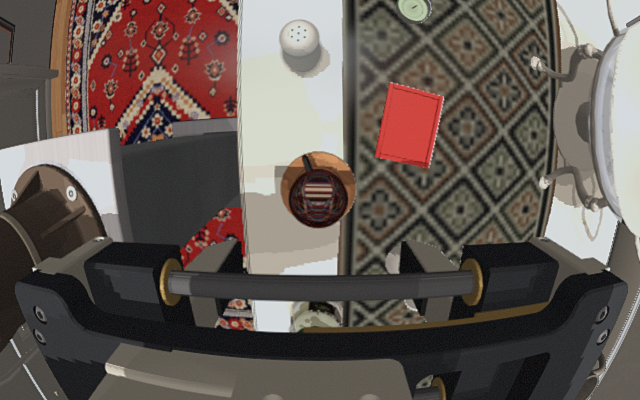

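Wrist view: the cup sits in the coaster hollow (318,190). The shaker dome is at (299,38), the tray corners at about (392,83), (444,97), (429,168) and (376,158), and the pale tea light at (414,9).

Run:
```python
from h import *
g=dict(np.load('w2.npz'))
print(wplane(g,[[299,38]],.08).round(4),wplane(g,[[414,9]],.015).round(4))
t=wplane(g,[[392,83],[444,97],[429,168],[376,158]],.009); print(t.round(4)); print(t.mean(0))
print(wplane(g,[[319,190]],.05))
hsv=cv2.cvtColor(g['pixels'],cv2.COLOR_RGB2HSV)
m=cv2.inRange(hsv[60:190,360:460],(0,140,100),(8,255,255))|cv2.inRange(hsv[60:190,360:460],(172,140,100),(180,255,255))
c=max(cv2.findContours(m,0,1)[0],key=cv2.contourArea).reshape(-1,2)+[360,60]
print(cv2.minAreaRect(wplane(g,c,.008)[:,:2].astype(np.float32)))
```

```text
[[0.4054 0.2229 0.08  ]] [[0.5252 0.2817 0.015 ]]
[[0.5002 0.1945 0.009 ]
 [0.5609 0.1835 0.009 ]
 [0.5459 0.1021 0.009 ]
 [0.4838 0.1118 0.009 ]]
[0.52268494 0.1479944  0.009     ]
[[0.42189645 0.08514624 0.05      ]]
((0.5203803777694702, 0.14877229928970337), (0.08443736284971237, 0.06420855224132538), 79.29479217529297)
```

Run:
```python
from h import *
from cell import arm
g=wrist(); hsv=cv2.cvtColor(g['pixels'],cv2.COLOR_RGB2HSV); s=state();print(s[1],s[3])
a=g['pixels'][140:240,270:370,::-1]
d=arm.get_image('top'); b=d['pixels'][195:240,290:345,::-1]
cv2.imwrite('pics/c2.png',np.hstack([cv2.resize(a,(400,400),interpolation=2),cv2.resize(b,(400,327),interpolation=2)[:400].copy() if 0 else cv2.resize(b,(400,400),interpolation=2)]))
```

```text
[0.42132599 0.07551271 0.19858098] -0.03446586402169392
```

View pics/c2.png

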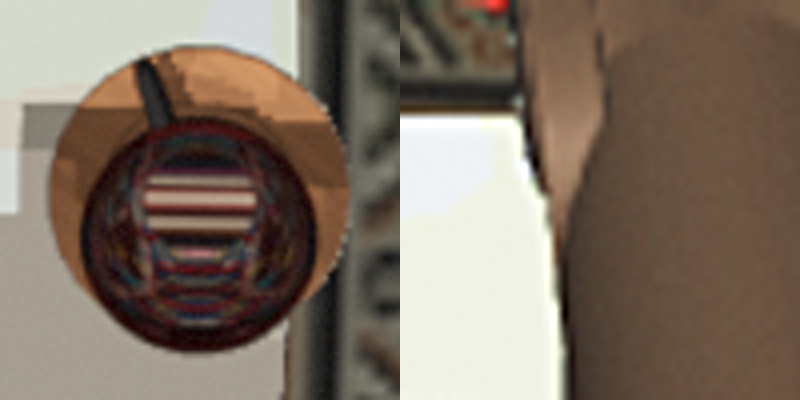

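Run:
```python
from h import *
g=wrist()
print(wplane(g,[[320,198.3],[320,228],[320,169]],.052),wplane(g,[[320.2,188],[320.2,151.2]],.009),wplane(g,[[299,37]],.08),wplane(g,[[414,9]],.015))
plan(np.array([.404,.219,.19]),20,4,3)
```

```text
[[0.41970399 0.07726833 0.052     ]
 [0.41966701 0.04728538 0.052     ]
 [0.41973395 0.10544304 0.052     ]] [[0.41975593 0.07788613 0.009     ]
 [0.41979019 0.11795449 0.009     ]] [[0.40264514 0.22195667 0.08      ]] [[0.52043655 0.27890113 0.015     ]]
t 9.53 at [0.4207 0.0752 0.1977] psi -0.06 turn 20.1 tilt 0.11 dist 0.145
[0.036, -0.004, 0.002, 0, 0, np.float64(-0.088)]
[0.036, -0.001, 0.002, 0, 0, np.float64(-0.088)]
[0.036, 0.002, 0.002, 0, 0, np.float64(-0.088)]
[0.036, 0.005, 0.002, 0, 0, np.float64(-0.088)]
```

Request:
arm_command --targets '[[[0.036, -0.004, 0.002, 0, 0, -0.088], [0.036, -0.001, 0.002, 0, 0, -0.088], [0.036, 0.002, 0.002, 0, 0, -0.088], [0.036, 0.005, 0.002, 0, 0, -0.088], [0, 0, 0, 0, 0, 0], [0, 0, 0, 0, 0, 0], [0, 0, 0, 0, 0, 0]]]'

```text
clock: 10.4
position: [0.4047, 0.2177, 0.1904]
ee_rot: [-1.803, -2.573, 0.002]
force: [-0.0, -0.4, -0.2]
width: 0.98
gripper_force: 0.0
```

Run:
```python
from h import *
g=wrist('w3'); np.savez('w3.npz',**g); plan(np.array([.403,.221,.12]),20,2,4)
```

```text
t 10.45 at [0.4048 0.2178 0.1905] psi 19.98 turn 0.0 tilt 0.04 dist 0.071
[0.0018, -0.0003, 0.0353, 0, 0, np.float64(-0.0)]
[0.0018, -0.0003, 0.0353, 0, 0, np.float64(-0.0)]
```

View pics/w3.png

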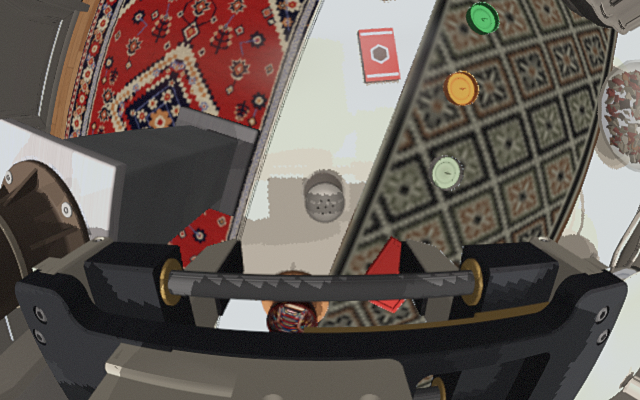

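Shaker dome at (325,202), pale tea light (446,173), orange (462,88), green (483,18), matchbox (379,55).

Run:
```python
from h import *
g=dict(np.load('w3.npz'))
print(wplane(g,[[325,202]],.085).round(4),'tea',wplane(g,[[446.5,172.5]],.013).round(4))
hsv=cv2.cvtColor(g['pixels'],cv2.COLOR_RGB2HSV)
m=cv2.inRange(hsv,(0,90,60),(10,255,255))|cv2.inRange(hsv,(170,90,60),(180,255,255)); k=np.zeros_like(m);k[20:95,345:415]=m[20:95,345:415]
c=cv2.convexHull(max(cv2.findContours(k,0,1)[0],key=cv2.contourArea)).reshape(-1,2)
print('match',cv2.minAreaRect(wplane(g,c,.015)[:,:2].astype(np.float32)))
im=g['pixels'][:,:,::-1]
cv2.imwrite('pics/c3.png',np.hstack([cv2.resize(im[150:196,420:472],(416,368),interpolation=2),cv2.resize(im[65:111,436:488],(384,368),interpolation=2)]))
```

```text
[[0.4047 0.2274 0.085 ]] tea [[0.5256 0.2869 0.013 ]]
match ((0.4098573923110962, 0.3748876452445984), (0.03595200553536415, 0.056021351367235184), 28.077796936035156)
```

View pics/c3.png

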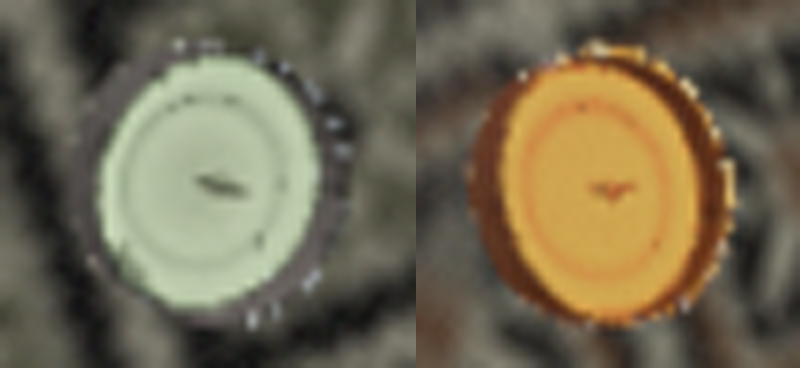

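The pale one at (446,173) has a grey aluminium side and the orange one's side is orange, so the pale one is the tea light. Descending on the shaker now.

Request:
arm_command --targets '[[[0.003, 0, 0.035, 0, 0, 0], [0.001, 0, 0.035, 0, 0, 0], [0, 0, 0.035, 0, 0, 0], [0, 0, 0.025, 0, 0, 0], [0, 0, 0.01, 0, 0, 0], [0, 0, 0, 0, 0, 0], [0, 0, 0, 0, 0, 0]]]'

```text
clock: 11.32
position: [0.4039, 0.2229, 0.0516]
ee_rot: [1.8, 2.574, 0.002]
force: [-0.4, -0.1, 0.4]
width: 0.978
gripper_force: 0.0
```

Request:
arm_command --targets '[[[0, 0, 0, 0, 0, 0], [0, 0, 0, 0, 0, 0], [0, 0, 0, 0, 0, 0], [0, 0, 0, 0, 0, 0], [0, 0, 0, 0, 0, 0], [0, 0, 0, 0, 0, 0]]]' --jaw 0.03 --newtons 15

```text
clock: 12.08
position: [0.4033, 0.2227, 0.0507]
ee_rot: [-1.8, -2.575, 0.0]
force: [1.0, -0.1, -1.5]
width: 0.443
gripper_force: 14.8
```

Request:
arm_command --targets '[[[0, 0, -0.02, 0, 0, 0], [0, 0, -0.035, 0, 0, 0], [0, 0, -0.04, 0, 0, 0], [0, 0, -0.025, 0, 0, 0], [0, 0, 0, 0, 0, 0], [0, 0, 0, 0, 0, 0]]]'

```text
clock: 12.82
position: [0.4027, 0.2225, 0.17]
ee_rot: [-1.799, -2.575, 0.001]
force: [0.8, -0.3, -1.2]
width: 0.441
gripper_force: 14.7
```

Run:
```python
from h import *
plan(np.array([.525,-.20,.17]),-25,10,3)
```

```text
t 12.82 at [0.4027 0.2225 0.17  ] psi 20.12 turn -45.1 tilt 0.06 dist 0.44
[-0.044, -0.003, -0.0, 0, 0, np.float64(0.079)]
[-0.044, 0.0, -0.0, 0, 0, np.float64(0.079)]
[-0.044, 0.004, -0.0, 0, 0, np.float64(0.079)]
[-0.043, 0.007, -0.0, 0, 0, np.float64(0.079)]
[-0.043, 0.011, -0.0, 0, 0, np.float64(0.079)]
[-0.042, 0.014, -0.0, 0, 0, np.float64(0.079)]
[-0.04, 0.017, -0.0, 0, 0, np.float64(0.079)]
[-0.039, 0.02, -0.0, 0, 0, np.float64(0.079)]
[-0.037, 0.023, -0.0, 0, 0, np.float64(0.079)]
[-0.035, 0.026, -0.0, 0, 0, np.float64(0.079)]
```

Request:
arm_command --targets '[[[-0.044, -0.003, 0, 0, 0, 0.079], [-0.044, 0, 0, 0, 0, 0.079], [-0.044, 0.004, 0, 0, 0, 0.079], [-0.043, 0.007, 0, 0, 0, 0.079], [-0.043, 0.011, 0, 0, 0, 0.079], [-0.042, 0.014, 0, 0, 0, 0.079], [-0.04, 0.017, 0, 0, 0, 0.079], [-0.039, 0.02, 0, 0, 0, 0.079], [-0.037, 0.023, 0, 0, 0, 0.079], [-0.035, 0.026, 0, 0, 0, 0.079]]]'

```text
clock: 14.08
position: [0.5233, -0.2005, 0.1691]
ee_rot: [-2.653, -1.68, 0.003]
force: [0.8, 0.9, -0.3]
width: 0.442
gripper_force: 14.7
```

Request:
arm_command --targets '[[[-0.035, -0.012, 0, 0, 0, 0], [-0.035, -0.012, 0, 0, 0, 0], [-0.012, -0.005, 0, 0, 0, 0], [0, 0, 0, 0, 0, 0], [0, 0, 0, 0, 0, 0], [0, 0, 0, 0, 0, 0]]]'

```text
clock: 14.82
position: [0.4636, -0.2602, 0.1705]
ee_rot: [-2.65, -1.687, -0.0]
force: [0.5, 0.8, -1.7]
width: 0.437
gripper_force: 14.7
```

Run:
```python
from h import *
from cell import arm
g=wrist()
im=g['pixels'][:,:,::-1]
b=arm.get_image('scene')['pixels'][:,:,::-1]
cv2.imwrite('pics/w4.png',np.hstack([cv2.resize(im[130:290,230:430],(500,400)),cv2.resize(b[140:220,370:430],(300,400))]))
plan(np.array([.525,-.293,.11]),-25,2,4)
```

```text
t 14.93 at [ 0.4633 -0.2606  0.1706] psi -25.07 turn 0.1 tilt 0.01 dist 0.092
[-0.0016, 0.0348, 0.0303, 0, 0, np.float64(-0.001)]
[-0.0016, 0.0348, 0.0303, 0, 0, np.float64(-0.001)]
```

View pics/w4.png

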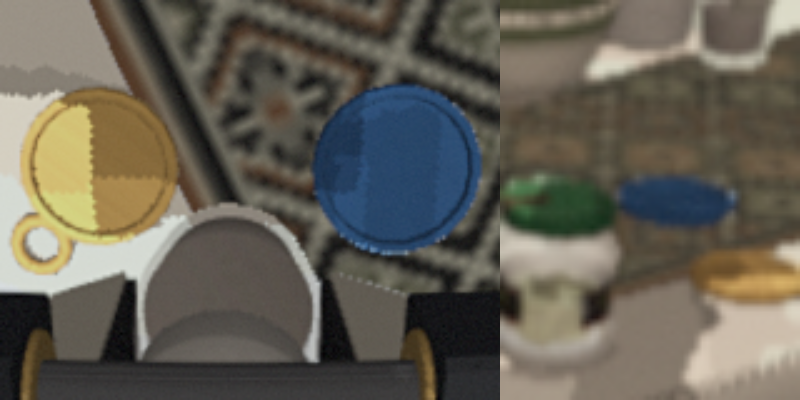

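I got the sign of the y shift wrong there, so the hand is off to one side. It does give a clear wrist view of the dish at (389,198) and the plate at (270,196).

Run:
```python
from h import *
g=wrist()
print(wplane(g,[[389.2,197.6],[269.6,196.4],[356,197],[422.5,197]],.009).round(4))
plan(np.array([.526,-.292,.12]),-25,3,4)
```

```text
[[ 0.5254 -0.291   0.009 ]
 [ 0.4159 -0.2385  0.009 ]
 [ 0.4946 -0.276   0.009 ]
 [ 0.5584 -0.3055  0.009 ]]
t 14.97 at [ 0.4632 -0.2607  0.1707] psi -25.09 turn 0.1 tilt 0.01 dist 0.087
[-0.0006, 0.0234, 0.0169, 0, 0, np.float64(-0.001)]
[-0.0006, 0.0234, 0.0169, 0, 0, np.float64(-0.001)]
[-0.0006, 0.0234, 0.0169, 0, 0, np.float64(-0.001)]
```

Request:
arm_command --targets '[[[-0.001, 0.035, 0, 0, 0, 0], [-0.001, 0.035, 0.01, 0, 0, 0], [0, 0, 0.03, 0, 0, 0], [0, 0, 0.03, 0, 0, 0], [0, 0, 0.025, 0, 0, 0], [0, 0, 0.01, 0, 0, 0], [0, 0, 0, 0, 0, 0], [0, 0, 0, 0, 0, 0]]]'

```text
clock: 15.98
position: [0.5258, -0.2932, 0.0667]
ee_rot: [2.651, 1.684, 0.001]
force: [0.7, -0.2, -1.6]
width: 0.439
gripper_force: 14.7
```

Run:
```python
from h import *
plan(np.array([.5255,-.292,.057]),-25,1,4); print(state()[0]['force'])
```

```text
t 15.97 at [ 0.5258 -0.2932  0.0667] psi -25.15 turn 0.2 tilt 0.09 dist 0.01
[0.001, -0.0008, 0.0097, 0, 0, np.float64(-0.003)]
[ 0.67666887 -0.22035731 -1.58973374]
```

Request:
arm_command --targets '[[[0.001, 0, 0.005, 0, 0, 0], [0, 0, 0.004, 0, 0, 0], [0, 0, 0.001, 0, 0, 0], [0, 0, 0.001, 0, 0, 0], [0, 0, 0, 0, 0, 0], [0, 0, 0, 0, 0, 0]]]'

```text
clock: 16.73
position: [0.5257, -0.2919, 0.0556]
ee_rot: [-2.652, -1.684, -0.001]
force: [-3.2, 3.4, 9.3]
width: 0.438
gripper_force: 15.5
```

Request:
arm_command --targets '[[[0, 0, -0.0005, 0, 0, 0], [0, 0, 0, 0, 0, 0], [0, 0, 0, 0, 0, 0], [0, 0, 0, 0, 0, 0]]]' --jaw 0.06

```text
clock: 17.23
position: [0.5256, -0.292, 0.0551]
ee_rot: [-2.652, -1.684, 0.0]
force: [0.7, 0.1, 0.5]
width: 0.652
gripper_force: 0.0
```

Request:
arm_command --targets '[[[0, 0, -0.02, 0, 0, 0], [0, 0, -0.04, 0, 0, 0], [0, 0, -0.05, 0, 0, 0], [0, 0, -0.025, 0, 0, 0], [0, 0, 0, 0, 0, 0], [0, 0, 0, 0, 0, 0]]]' --jaw 0.08

```text
clock: 17.98
position: [0.5254, -0.2916, 0.1903]
ee_rot: [-2.652, -1.684, -0.0]
force: [0.3, 0.5, -0.6]
width: 0.87
gripper_force: 0.0
```

Run:
```python
from h import *
g=wrist()
im=g['pixels'][:,:,::-1]; cv2.imwrite('pics/w5.png',cv2.resize(im[130:290,230:430],(600,480)))
plan(np.array([.5255,.2835,.19]),20,13,3)
```

```text
t 18.02 at [ 0.5252 -0.2915  0.1897] psi -25.15 turn 45.2 tilt 0.06 dist 0.575
[0.04, -0.019, -0.0, 0, 0, np.float64(-0.061)]
[0.041, -0.016, -0.0, 0, 0, np.float64(-0.061)]
[0.042, -0.014, -0.0, 0, 0, np.float64(-0.061)]
[0.043, -0.011, -0.0, 0, 0, np.float64(-0.061)]
[0.043, -0.009, -0.0, 0, 0, np.float64(-0.061)]
[0.044, -0.006, -0.0, 0, 0, np.float64(-0.061)]
[0.044, -0.003, -0.0, 0, 0, np.float64(-0.061)]
[0.044, -0.001, -0.0, 0, 0, np.float64(-0.061)]
[0.044, 0.002, -0.0, 0, 0, np.float64(-0.061)]
[0.044, 0.005, -0.0, 0, 0, np.float64(-0.061)]
[0.044, 0.007, -0.0, 0, 0, np.float64(-0.061)]
[0.043, 0.01, -0.0, 0, 0, np.float64(-0.061)]
[0.042, 0.013, -0.0, 0, 0, np.float64(-0.061)]
```

View pics/w5.png

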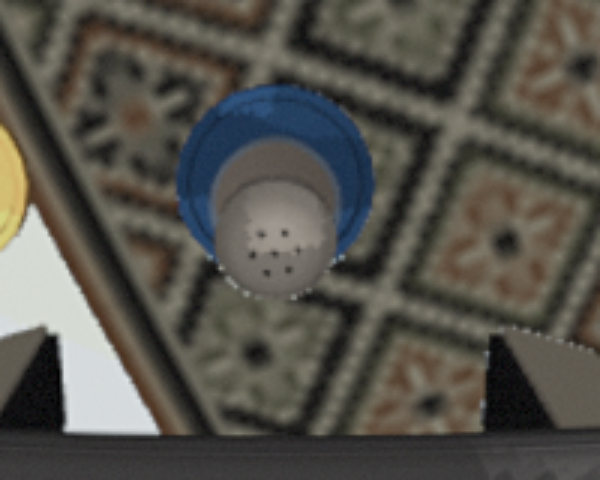

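The shaker stands on the dish floor, inside the rim. On to the tea light.

Request:
arm_command --targets '[[[0.04, -0.019, 0, 0, 0, -0.061], [0.041, -0.016, 0, 0, 0, -0.061], [0.042, -0.014, 0, 0, 0, -0.061], [0.043, -0.011, 0, 0, 0, -0.061], [0.043, -0.009, 0, 0, 0, -0.061], [0.044, -0.006, 0, 0, 0, -0.061], [0.044, -0.003, 0, 0, 0, -0.061], [0.044, -0.001, 0, 0, 0, -0.061], [0.044, 0.002, 0, 0, 0, -0.061], [0.044, 0.005, 0, 0, 0, -0.061]]]'

```text
clock: 19.27
position: [0.5242, 0.1509, 0.1894]
ee_rot: [-2.021, -2.404, 0.003]
force: [0.0, -0.3, -0.0]
width: 0.866
gripper_force: 0.0
```

Request:
arm_command --targets '[[[0.044, 0.007, 0, 0, 0, -0.061], [0.043, 0.01, 0, 0, 0, -0.061], [0.042, 0.013, 0, 0, 0, -0.061], [0, 0, 0, 0, 0, 0], [0, 0, 0, 0, 0, 0], [0, 0, 0, 0, 0, 0]]]'

```text
clock: 20.02
position: [0.5246, 0.2807, 0.19]
ee_rot: [1.799, 2.575, -0.002]
force: [-0.2, 0.0, 0.4]
width: 0.872
gripper_force: 0.0
```

Run:
```python
from h import *
g=wrist('w6'); np.savez('w6.npz',**g)
hsv=cv2.cvtColor(g['pixels'],cv2.COLOR_RGB2HSV)
m=cv2.inRange(hsv,(30,35,110),(60,140,255)); m[:150]=0;m[235:]=0;m[:,:270]=0;m[:,370:]=0
c=max(cv2.findContours(m,0,1)[0],key=cv2.contourArea); print(cv2.contourArea(c),cv2.minEnclosingCircle(c))
w=wplane(g,c.reshape(-1,2),.015)[:,:2].astype(np.float32); print(cv2.minEnclosingCircle(w),cv2.fitEllipse(w))
d=dict(np.load('top0.npz'));P=pts(d).reshape(-1,3)
k=(P[:,2]>.06)&(P[:,2]<.3)&(P[:,1]>.1)&(P[:,1]<.42)&(P[:,0]>.45); print('tall minx',P[k][P[k][:,0].argsort()[:3]].round(3))
plan(np.array([.5255,.2835,.1]),20,3,4)
```

```text
778.5 ((324.125, 186.5625), 16.51772689819336)
((0.525335967540741, 0.28807419538497925), 0.01744396984577179) ((0.5254176259040833, 0.2879396677017212), (0.03273528069257736, 0.03358667343854904), 110.75908660888672)
tall minx [[0.671 0.177 0.154]
 [0.672 0.193 0.158]
 [0.673 0.196 0.158]]
t 20.07 at [0.5247 0.2809 0.1901] psi 20.14 turn -0.1 tilt 0.04 dist 0.09
[0.0007, 0.0005, 0.03, 0, 0, np.float64(0.001)]
[0.0007, 0.0005, 0.03, 0, 0, np.float64(0.001)]
[0.0007, 0.0005, 0.03, 0, 0, np.float64(0.001)]
```

Request:
arm_command --targets '[[[0.004, 0.002, 0.035, 0, 0, 0], [0, 0, 0.045, 0, 0, 0], [0, 0, 0.045, 0, 0, 0], [0, 0, 0.03, 0, 0, 0], [0, 0, 0.01, 0, 0, 0], [0, 0, 0, 0, 0, 0], [0, 0, 0, 0, 0, 0]]]'

```text
clock: 20.95
position: [0.526, 0.2872, 0.0266]
ee_rot: [1.796, 2.577, 0.003]
force: [0.9, -0.8, -0.6]
width: 0.869
gripper_force: 0.0
```

Request:
arm_command --targets '[[[0, 0, 0, 0, 0, 0], [0, 0, 0, 0, 0, 0], [0, 0, 0, 0, 0, 0], [0, 0, 0, 0, 0, 0], [0, 0, 0, 0, 0, 0], [0, 0, 0, 0, 0, 0]]]' --jaw 0.025 --newtons 10

```text
clock: 21.7
position: [0.525, 0.2869, 0.0252]
ee_rot: [1.796, 2.578, 0.0]
force: [-0.7, 0.3, 1.4]
width: 0.395
gripper_force: 10.0
```

Request:
arm_command --targets '[[[0, 0, -0.02, 0, 0, 0], [0, 0, -0.04, 0, 0, 0], [0, 0, -0.04, 0, 0, 0], [0, 0, -0.025, 0, 0, 0], [0, 0, 0, 0, 0, 0]]]'

```text
clock: 22.32
position: [0.5261, 0.2874, 0.1522]
ee_rot: [1.795, 2.577, 0.006]
force: [-0.2, -0.4, -0.2]
width: 0.397
gripper_force: 9.9
```

Run:
```python
from h import *
plan(np.array([.416,-.2385,.15]),30,12,3)
```

```text
t 22.32 at [0.5261 0.2874 0.1522] psi 20.27 turn 9.7 tilt 0.22 dist 0.537
[-0.038, -0.024, 0.0, 0, 0, np.float64(-0.014)]
[-0.038, -0.024, 0.0, 0, 0, np.float64(-0.014)]
[-0.037, -0.025, 0.0, 0, 0, np.float64(-0.014)]
[-0.037, -0.025, 0.0, 0, 0, np.float64(-0.014)]
[-0.037, -0.026, 0.0, 0, 0, np.float64(-0.014)]
[-0.036, -0.026, 0.0, 0, 0, np.float64(-0.014)]
[-0.036, -0.027, 0.0, 0, 0, np.float64(-0.014)]
[-0.035, -0.027, 0.0, 0, 0, np.float64(-0.014)]
[-0.035, -0.028, 0.0, 0, 0, np.float64(-0.014)]
[-0.035, -0.028, 0.0, 0, 0, np.float64(-0.014)]
[-0.034, -0.029, 0.0, 0, 0, np.float64(-0.014)]
[-0.034, -0.029, 0.0, 0, 0, np.float64(-0.014)]
```

Request:
arm_command --targets '[[[-0.038, -0.024, 0, 0, 0, -0.014], [-0.038, -0.024, 0, 0, 0, -0.014], [-0.037, -0.025, 0, 0, 0, -0.014], [-0.037, -0.025, 0, 0, 0, -0.014], [-0.037, -0.026, 0, 0, 0, -0.014], [-0.036, -0.026, 0, 0, 0, -0.014], [-0.036, -0.027, 0, 0, 0, -0.014], [-0.035, -0.027, 0, 0, 0, -0.014], [-0.035, -0.028, 0, 0, 0, -0.014], [-0.035, -0.028, 0, 0, 0, -0.014]]]'

```text
clock: 23.58
position: [0.4335, -0.1527, 0.1494]
ee_rot: [-1.609, -2.697, 0.001]
force: [1.1, -0.6, -0.7]
width: 0.398
gripper_force: 9.9
```

Request:
arm_command --targets '[[[-0.034, -0.029, 0, 0, 0, -0.014], [-0.034, -0.029, 0, 0, 0, -0.014], [0, 0, 0, 0, 0, 0], [0, 0, 0, 0, 0, 0], [0, 0, 0, 0, 0, 0], [0, 0, 0, 0, 0, 0]]]'

```text
clock: 24.32
position: [0.4166, -0.238, 0.15]
ee_rot: [-1.57, -2.72, -0.0]
force: [-0.4, 0.1, 0.2]
width: 0.393
gripper_force: 9.9
```

Run:
```python
from h import *
print(state()[0]['joints'].round(2)); plan(np.array([.416,-.239,.07]),30,2,4)
g=wrist(); im=g['pixels']; hsv=cv2.cvtColor(im,cv2.COLOR_RGB2HSV)
m=cv2.inRange(hsv,(30,35,80),(60,140,255)); m[:180]=0;m[270:]=0;m[:,285:]&=255;m[:,:285]=0;m[:,365:]=0
cs=[c for c in cv2.findContours(m,0,1)[0] if cv2.contourArea(c)>80]
for c in cs: print(cv2.contourArea(c),cv2.minEnclosingCircle(c), wplane(g,[cv2.minEnclosingCircle(c)[0]],.14))
```

```text
[ 0.01  0.33  0.5   2.07 -0.22  0.79  1.17]
t 24.32 at [ 0.4166 -0.238   0.15  ] psi 30.01 turn -0.0 tilt 0.03 dist 0.08
[-0.0003, -0.0005, 0.04, 0, 0, np.float64(0.0)]
[-0.0003, -0.0005, 0.04, 0, 0, np.float64(0.0)]
1759.0 ((320.4230651855469, 258.4230651855469), 31.60908317565918) [[ 0.41478333 -0.23497491  0.14      ]]
```

Request:
arm_command --targets '[[[-0.001, -0.0005, 0.035, 0, 0, 0], [-0.001, 0, 0.04, 0, 0, 0], [0, 0, 0.03, 0, 0, 0], [0, 0, 0.01, 0, 0, 0], [0, 0, 0.002, 0, 0, 0], [0, 0, 0, 0, 0, 0], [0, 0, 0, 0, 0, 0]]]'

```text
clock: 25.25
position: [0.4175, -0.2413, 0.0341]
ee_rot: [1.572, 2.718, 0.001]
force: [0.4, -0.2, -0.7]
width: 0.398
gripper_force: 9.9
```

Request:
arm_command --targets '[[[0, 0, 0.001, 0, 0, 0], [0, 0, 0.001, 0, 0, 0], [0, 0, 0.001, 0, 0, 0], [0, 0, 0, 0, 0, 0], [0, 0, 0, 0, 0, 0]]]'

```text
clock: 25.88
position: [0.4169, -0.2411, 0.0302]
ee_rot: [-1.573, -2.719, -0.0]
force: [0.1, 0.7, 0.4]
width: 0.395
gripper_force: 10.0
```

Request:
arm_command --targets '[[[0, 0, 0.001, 0, 0, 0], [0, 0, 0, 0, 0, 0], [0, 0, 0, 0, 0, 0]]]'

```text
clock: 26.25
position: [0.4169, -0.2411, 0.0297]
ee_rot: [1.573, 2.719, 0.001]
force: [-2.3, 1.1, 10.3]
width: 0.394
gripper_force: 10.2
```

Contact. Release with a small opening, lift, and check from the wrist.

Request:
arm_command --targets '[[[0, 0, 0, 0, 0, 0], [0, 0, 0, 0, 0, 0], [0, 0, 0, 0, 0, 0]]]' --jaw 0.05

```text
clock: 26.62
position: [0.4169, -0.241, 0.0291]
ee_rot: [-1.573, -2.719, 0.0]
force: [-0.6, -0.4, 0.2]
width: 0.544
gripper_force: 0.0
```

Request:
arm_command --targets '[[[0, 0, -0.02, 0, 0, 0], [0, 0, -0.04, 0, 0, 0], [0, 0, -0.05, 0, 0, 0], [0, 0, -0.05, 0, 0, 0], [0, 0, 0, 0, 0, 0], [0, 0, 0, 0, 0, 0]]]' --jaw 0.08

```text
clock: 27.38
position: [0.4167, -0.2407, 0.1889]
ee_rot: [-1.573, -2.72, -0.001]
force: [0.1, -0.9, -0.5]
width: 0.872
gripper_force: 0.0
```

Run:
```python
from h import *
g=wrist('w7'); hsv=cv2.cvtColor(g['pixels'],cv2.COLOR_RGB2HSV)
for n,lo,hi,h in(('tea',(33,30,80),(60,140,255),.02),('plate',(15,110,70),(32,255,255),.009)):
    m=cv2.inRange(hsv,lo,hi); m[:130]=0;m[245:]=0;m[:,260:]&=255;m[:,:260]=0;m[:,390:]=0
    c=max(cv2.findContours(m,0,1)[0],key=cv2.contourArea); w=wplane(g,c.reshape(-1,2),h)[:,:2].astype(np.float32)
    print(n,cv2.contourArea(c),np.round(cv2.minEnclosingCircle(c)[0]),cv2.minEnclosingCircle(w),cv2.fitEllipse(w))
plan(np.array([.41,.37,.19]),28.3,14,3)
```

```text
tea 825.5 [320. 194.] ((0.416096031665802, -0.24007882177829742), 0.017668021842837334) ((0.41610395908355713, -0.24053864181041718), (0.033312078565359116, 0.034206874668598175), 98.45280456542969)
plate 3154.0 [310. 186.] ((0.40342140197753906, -0.24160245060920715), 0.044184762984514236) ((0.40935003757476807, -0.2404853105545044), (0.060776371508836746, 0.08289524167776108), 116.86429595947266)
t 27.43 at [ 0.4163 -0.2405  0.1884] psi 29.92 turn -1.6 tilt 0.09 dist 0.611
[0.038, 0.021, -0.0, 0, 0, np.float64(0.002)]
[0.038, 0.021, -0.0, 0, 0, np.float64(0.002)]
[0.038, 0.021, -0.0, 0, 0, np.float64(0.002)]
[0.038, 0.021, -0.0, 0, 0, np.float64(0.002)]
[0.038, 0.021, -0.0, 0, 0, np.float64(0.002)]
[0.038, 0.021, -0.0, 0, 0, np.float64(0.002)]
[0.038, 0.021, -0.0, 0, 0, np.float64(0.002)]
[0.038, 0.021, -0.0, 0, 0, np.float64(0.002)]
[0.038, 0.021, -0.0, 0, 0, np.float64(0.002)]
[0.038, 0.021, -0.0, 0, 0, np.float64(0.002)]
[0.038, 0.021, -0.0, 0, 0, np.float64(0.002)]
[0.038, 0.021, -0.0, 0, 0, np.float64(0.002)]
[0.039, 0.02, -0.0, 0, 0, np.float64(0.002)]
[0.039, 0.02, -0.0, 0, 0, np.float64(0.002)]
```

Tea light is centred in the plate. Next the matchbox.

Request:
arm_command --targets '[[[0.038, 0.021, 0, 0, 0, 0.002], [0.038, 0.021, 0, 0, 0, 0.002], [0.038, 0.021, 0, 0, 0, 0.002], [0.038, 0.021, 0, 0, 0, 0.002], [0.038, 0.021, 0, 0, 0, 0.002], [0.038, 0.021, 0, 0, 0, 0.002], [0.038, 0.021, 0, 0, 0, 0.002], [0.038, 0.021, 0, 0, 0, 0.002], [0.038, 0.021, 0, 0, 0, 0.002], [0.038, 0.021, 0, 0, 0, 0.002]]]'

```text
clock: 28.68
position: [0.4125, 0.194, 0.1879]
ee_rot: [-1.6, -2.702, 0.004]
force: [0.2, -0.6, -0.6]
width: 0.871
gripper_force: 0.0
```

Request:
arm_command --targets '[[[0.038, 0.021, 0, 0, 0, 0.002], [0.038, 0.021, 0, 0, 0, 0.002], [0.039, 0.02, 0, 0, 0, 0.002], [0.039, 0.02, 0, 0, 0, 0.002], [0, 0, 0, 0, 0, 0], [0, 0, 0, 0, 0, 0], [0, 0, 0, 0, 0, 0]]]'

```text
clock: 29.55
position: [0.4119, 0.366, 0.1887]
ee_rot: [1.613, 2.696, -0.002]
force: [-0.4, -0.5, -0.3]
width: 0.873
gripper_force: 0.0
```

Run:
```python
from h import *
g=wrist('w8'); hsv=cv2.cvtColor(g['pixels'],cv2.COLOR_RGB2HSV)
m=cv2.inRange(hsv,(0,90,60),(10,255,255))|cv2.inRange(hsv,(170,90,60),(180,255,255)); k=np.zeros_like(m);k[140:240,270:370]=m[140:240,270:370]
c=cv2.convexHull(max(cv2.findContours(k,0,1)[0],key=cv2.contourArea)).reshape(-1,2)
print(c.mean(0),cv2.minAreaRect(wplane(g,c,.015)[:,:2].astype(np.float32)))
plan(np.array([.41,.372,.1]),28.1,3,4)
```

```text
[328.625 181.5  ] ((0.41015809774398804, 0.3759511113166809), (0.03528500348329544, 0.05684177204966545), 27.63652801513672)
t 29.6 at [0.412  0.3662 0.1889] psi 28.2 turn -0.1 tilt 0.05 dist 0.089
[0.002, 0.0003, 0.0296, 0, 0, np.float64(0.001)]
[0.002, 0.0003, 0.0296, 0, 0, np.float64(0.001)]
[0.002, 0.0003, 0.0296, 0, 0, np.float64(0.001)]
```

Request:
arm_command --targets '[[[0.007, 0.002, 0.03, 0, 0, 0.005], [0, 0, 0.045, 0, 0, 0], [0, 0, 0.045, 0, 0, 0], [0, 0, 0.035, 0, 0, 0], [0, 0, 0.01, 0, 0, 0], [0, 0, 0, 0, 0, 0], [0, 0, 0, 0, 0, 0]]]'

```text
clock: 30.48
position: [0.411, 0.3752, 0.0257]
ee_rot: [1.618, 2.692, 0.004]
force: [0.5, 0.2, 0.3]
width: 0.872
gripper_force: 0.0
```

Request:
arm_command --targets '[[[0, 0, 0, 0, 0, 0], [0, 0, 0, 0, 0, 0], [0, 0, 0, 0, 0, 0], [0, 0, 0, 0, 0, 0], [0, 0, 0, 0, 0, 0], [0, 0, 0, 0, 0, 0]]]' --jaw 0.025 --newtons 10

```text
clock: 31.22
position: [0.4102, 0.3747, 0.0242]
ee_rot: [-1.618, -2.693, 0.0]
force: [-0.5, 0.1, 0.9]
width: 0.405
gripper_force: 10.0
```

Request:
arm_command --targets '[[[0, 0, -0.02, 0, 0, 0], [0, 0, -0.04, 0, 0, 0], [0, 0, -0.04, 0, 0, 0], [0, 0, 0, 0, 0, 0], [0, 0, 0, 0, 0, 0]]]'

```text
clock: 31.85
position: [0.4098, 0.3745, 0.1238]
ee_rot: [-1.618, -2.693, 0.001]
force: [-0.6, 0.8, -1.7]
width: 0.406
gripper_force: 10.0
```

Run:
```python
from h import *
print(state()[0]['width']*.0918)
plan(np.array([.5215,.1475,.115]),-10.6,7,3)
```

```text
0.03725713513887671
t 31.85 at [0.4098 0.3745 0.1238] psi 28.02 turn -38.6 tilt 0.03 dist 0.253
[-0.036, -0.001, 0.001, 0, 0, np.float64(0.096)]
[-0.036, 0.002, 0.001, 0, 0, np.float64(0.096)]
[-0.036, 0.006, 0.001, 0, 0, np.float64(0.096)]
[-0.035, 0.009, 0.001, 0, 0, np.float64(0.096)]
[-0.034, 0.013, 0.001, 0, 0, np.float64(0.096)]
[-0.033, 0.016, 0.001, 0, 0, np.float64(0.096)]
[-0.031, 0.019, 0.001, 0, 0, np.float64(0.096)]
```

Request:
arm_command --targets '[[[-0.036, -0.001, 0.001, 0, 0, 0.096], [-0.036, 0.002, 0.001, 0, 0, 0.096], [-0.036, 0.006, 0.001, 0, 0, 0.096], [-0.035, 0.009, 0.001, 0, 0, 0.096], [-0.034, 0.013, 0.001, 0, 0, 0.096], [-0.033, 0.016, 0.001, 0, 0, 0.096], [-0.031, 0.019, 0.001, 0, 0, 0.096], [0, 0, 0, 0, 0, 0], [0, 0, 0, 0, 0, 0], [0, 0, 0, 0, 0, 0]]]'

```text
clock: 33.1
position: [0.5221, 0.1481, 0.1167]
ee_rot: [-2.412, -2.011, 0.001]
force: [-0.7, 0.8, -0.5]
width: 0.406
gripper_force: 10.0
```

Run:
```python
from h import *
g=wrist(); plan(np.array([.5215,.1475,.06]),-10.6,2,4)
cv2.imwrite('pics/w9.png',cv2.resize(g['pixels'][150:310,220:420,::-1],(750,600)))
```

```text
t 33.15 at [0.5223 0.148  0.1168] psi -10.36 turn -0.2 tilt 0.05 dist 0.057
[-0.0003, -0.0003, 0.0284, 0, 0, np.float64(0.002)]
[-0.0003, -0.0003, 0.0284, 0, 0, np.float64(0.002)]
```

View pics/w9.png

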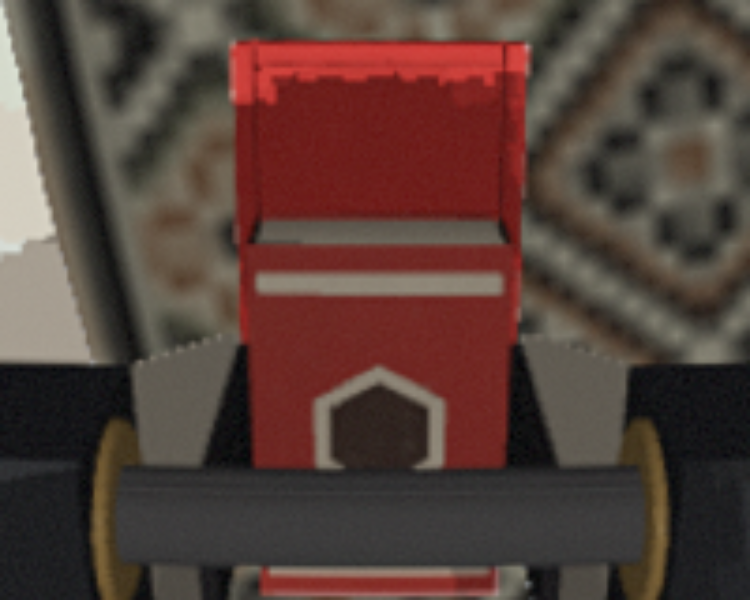

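The matchbox is aligned with the hand and the tray: box centre at crop x≈380, tray edges at 232 and 527. Lowering.

Request:
arm_command --targets '[[[0, -0.0005, 0.035, 0, 0, 0.002], [0, 0, 0.03, 0, 0, 0], [0, 0, 0.015, 0, 0, 0], [0, 0, 0.005, 0, 0, 0], [0, 0, 0, 0, 0, 0], [0, 0, 0, 0, 0, 0]]]'

```text
clock: 33.9
position: [0.5231, 0.1473, 0.0331]
ee_rot: [2.417, 2.006, 0.002]
force: [-0.1, -0.3, 0.4]
width: 0.4
gripper_force: 10.0
```

Request:
arm_command --targets '[[[0, 0, 0.001, 0, 0, 0], [0, 0, 0.001, 0, 0, 0], [0, 0, 0.001, 0, 0, 0], [0, 0, 0, 0, 0, 0], [0, 0, 0, 0, 0, 0]]]'

```text
clock: 34.52
position: [0.5224, 0.147, 0.0292]
ee_rot: [-2.417, -2.007, 0.0]
force: [-0.1, -0.6, -0.0]
width: 0.404
gripper_force: 10.0
```

Request:
arm_command --targets '[[[0, 0, 0.001, 0, 0, 0], [0, 0, 0, 0, 0, 0], [0, 0, 0, 0, 0, 0]]]'

```text
clock: 34.9
position: [0.5224, 0.1471, 0.0289]
ee_rot: [-2.417, -2.006, -0.001]
force: [-2.6, -0.7, 10.4]
width: 0.404
gripper_force: 10.0
```

Request:
arm_command --targets '[[[0, 0, -0.001, 0, 0, 0], [0, 0, 0, 0, 0, 0], [0, 0, 0, 0, 0, 0], [0, 0, 0, 0, 0, 0]]]' --jaw 0.048

```text
clock: 35.4
position: [0.5224, 0.147, 0.0291]
ee_rot: [2.417, 2.007, -0.0]
force: [0.4, -0.8, -0.6]
width: 0.524
gripper_force: 0.0
```

Request:
arm_command --targets '[[[0, 0, -0.02, 0, 0, 0], [0, 0, -0.04, 0, 0, 0], [0, 0, -0.05, 0, 0, 0], [0, 0, -0.05, 0, 0, 0], [0.01, -0.03, 0, 0, 0, 0], [0.01, -0.03, 0, 0, 0, 0], [0, -0.03, 0, 0, 0, 0], [0, 0, 0, 0, 0, 0], [0, 0, 0, 0, 0, 0], [0, 0, 0, 0, 0, 0]]]'

```text
clock: 36.65
position: [0.4386, 0.1829, 0.1893]
ee_rot: [2.418, 2.005, 0.001]
force: [0.8, 0.0, 0.6]
width: 0.523
gripper_force: 0.0
```

Run:
```python
from h import *
from cell import arm
g=wrist(); im=g['pixels'][:,:,::-1]; s=state(); print(s[0]['clock'],s[1],s[3])
b=arm.get_image('scene')['pixels'][:,:,::-1]
cv2.imwrite('pics/fin.png',np.vstack([cv2.resize(im[60:250,250:470],(440,380)).copy() if 0 else np.hstack([cv2.resize(im[60:250,180:480],(474,300)),np.zeros((300,326,3),np.uint8)]),cv2.resize(b[150:262,200:498],(800,300))]))
```

```text
36.7 [0.4384613  0.1828338  0.18921773] -10.671529755906025
```

View pics/fin.png

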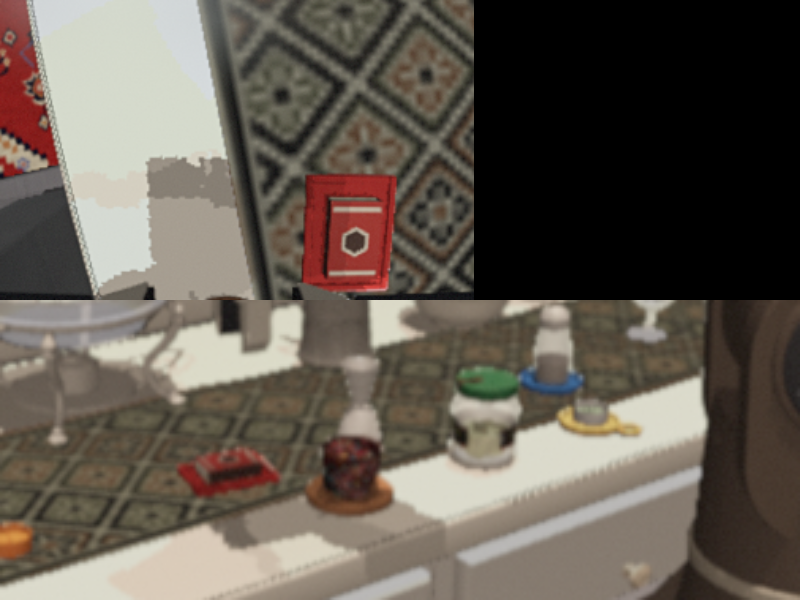

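The final views show the matchbox flat and square in the tray (355,242) and the cup in the coaster (350,480). The shaker is in the blue dish (552,360) and the tea light in the brass plate (590,412). The jar and jigger look undisturbed and the hand is clear, so I'm handing in.

```bash
python3 -c "
from cell import arm
print(arm.sign_off())"
```

```text
the job is handed in; nothing more can be done
None
```

The job is handed in: cup, shaker, tea light and matchbox were placed in that order in their holders and look seated flat, the jar and jigger look untouched, and the clock read about 37 s of the 128 s allowed.

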